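# Weigh a sample canister on the sprung hook scale and put it in its holder

## Task

Weigh the sample canister: hang it by the peak of its wire bail in the dip of the scale's sprung hook, lowering it until the spring carries just its whole weight, so that when you let go the hook neither drops nor springs up. Let it hang free and still for two seconds, then take hold of it again, ease it off the hook gently and set it down softly, upright, in the blue cup-shaped holder. Keep the canister upright, never jerk or overload the scale, and leave the other things on the bench where they are.

Things in the scene. Friction and masses are not known exactly. Their poses are not given: they have to be found in the camera images.
- canister_center (a point): Centre (half-way up) of the sample canister: aluminium can with a green band, 54 mm diameter, 70 mm tall, a stiff wire bail over it and a blue lifting tab on top; 168 mm tall in all, so this point is 84 mm above the underside. Weight unknown beforehand, 0.25 to 0.8 kg, mostly in the can. z up when it stands; the bail lies in its x-z plane; a half turn about z looks the same.
- canister_tab (a point): Grip point on the canister's blue tab, on its axis, 148 mm above the underside. The tab is 16 mm along x and 24 mm along y, from 122 to 168 mm above the underside. Grip it across the 16 mm (fingers closing along x) and keep the fingers off the wire below the tab. Axes as the canister's.
- canister_eye (a point): Underside of the peak of the canister's bail, on its axis, 117 mm above the underside, 31 mm below canister_tab: it rests on the hook. The bail is 6 mm wire, an inverted V with legs falling at 40 degrees to 24 mm out at either side along x, then straight down to the can. The free window below this point, open along y, is 43 mm high (vial caps below). Axes as the canister's.
- hook_seat (a point): Top of the wire at the bottom of the hook's dip, where the canister's eye must rest; moves with the hook; 224 mm above the bench unloaded. x points along the hook to the column, z up. Hook: 7 mm wire, open upturned tip 25 mm away along -x, its top 20 mm above this point. The canister comes on from the tip's side, travelling along +x, with its bail square to the hook (canister y along this x).
- scale_stand: Scale stand fixed to the bench: white column 66 mm wide, 50 mm deep, 299 mm high, on a 130 x 110 mm grey foot. Origin on the bench under the middle of the column's face, 105 mm along +x from hook_seat; the hook comes out of this face towards -x. Between dip and column the hook wire is level, its top 10 mm above the dip's.
- hook (a joint): Scale reading: how far the sprung hook is pulled down, in m (0 unloaded). Spring 140 N/m, lightly damped: the canister hangs 17 to 56 mm down by its weight. Red mark (overload) at 0.065. Letting go when the hand still bears or pulls more than some 0.5 N (4 mm off the canister's own balance), or moving it on the hook faster than 0.05 m/s, jerks the scale.
- holder_floor (a point): Centre of the inner floor of the blue cup-shaped holder fixed to the bench, 6 mm above the bench. Outside diameter 76 mm, inside diameter 64 mm, rim 25 mm above the bench. The canister stands in it.
- cryobox: Bystander: white storage box with green lid, 133 x 133 x 52 mm, origin at the centre of the underside.
- jar_lid: Bystander: round orange lid, 80 mm diameter, 14 mm high, origin at the centre of the underside.
- thermometer: Bystander: white hand-held thermometer with a green face, 130 x 50 x 26 mm, origin at the centre of the underside, long along its x.
Mind the look-alikes: they are no part of the job. What is shaped like the part that bears holder_floor but grey or turquoise is not meant. Of the things that look like the part that bears canister_center, take the one that is farthest from the robot's base at the start.

How it is judged:
By the outcome, as a careful person would: the job done as asked, in the order asked, and still so for the second after the job is handed in, with the robot touching nothing.
It also fails if it takes over 72 s, if anything falls off the work surface, if the arm or the gripper's body presses on something with over 40 N, if the wrist force passes 120 N, or if a joint passes its speed limit or range.

## Robot

A 6-joint arm with a two-finger parallel gripper is mounted at the origin on the work surface. World frame = base frame: x ahead of the robot, y to its left, z up, the work surface at z = 0. Lengths are in m, angles in rad, forces in N, time in s.
With the tool pointing down it reaches from about 0.25 to 0.725 m from the base axis. Payload 9.7 kg.
Tool frame: the origin (TCP) lies at the very end of the fingers, on their centre line; the grasp point (between the pads) lies 19 mm behind it; z points along the fingers, y is the direction in which the jaws open and shut (so a half turn about z gives the same grasp; the last joint's range is limited). The gripper opens to 85 mm and grips with 20 to 120 N. Pads are 22 mm wide; open, the fingers measure 114 mm over their backs; the gripper's body (76 mm by 85 mm) begins 54 mm behind the grasp point. The pads swing forward as they close: fully open they stand 13 mm farther back than shut.
Start: joints at [1.191, 0.087, 0.176, 1.66, 0, 1.571], TCP at [0.204, 0.511, 0.231] pointing down, gripper open.
Joint ranges: [-3.13, 3.13], [-0.85, 1.81], [-1.15, 1.24], [-2.2, 2.28], [-1.44, 1.52], [-3.14, 3.14]. Speed limits (rad/s): [2.22, 2.22, 2.57, 3.14, 3.14, 3.14].

## Interface

Orientations are given as [roll, pitch, yaw] about the fixed x, y, z axes, in that order (R = Rz(yaw) Ry(pitch) Rx(roll)).
In Python, from workcell import state, cams, sign_off gives the robot as it stands. The module is installed in compiled form; this text tells all that it offers.
- The arm moves only by the tool apply_moves, never from a script. Its argument "rows" is a list that holds one entry, the list of rows, each a list of 5 numbers: the closure in counts, from 0 (fully open) to 255 (shut), then the shift along the world's x, y, z in cm, then the turn about the world's z in units of 8 degrees (1.0 is 8 degrees). In form: [[[hand, dx, dy, dz, yaw], ...]]. A call has 1 to 12 rows; each row is the pose to reach, as a shift and turn from the pose commanded when the call began; what a row does not reach only later rows make up. A row lasts 1/8 s, in which the tool goes at most 62.5 mm and 10.7 degrees, less where a joint would pass 70% of its speed; a pose out of reach is approached as far as the arm can. A call with a gripper value outside its range is refused whole. The fingers move at their own pace and stop on an object; the grip force is fixed at half the most. Time passes only in rows, so rows that repeat a pose let the fingers close. It gives the time, the measured TCP pose, the force and the opening at its end, in the units of the state.
- state(): the state, without advancing time (a new reading comes with each control period).
- cams.read_camera(name): name is "scene" or "top"; returns a dict with "pixels" (400x640x3 uint8, blue, green, red), "fovy" (degrees; the focal length in pixels is half the picture's height over the tangent of half this angle, whatever the lens; pixels are square), "cx", "cy" (the principal point, pixels), "world_from_camera" (4x4, takes a point from camera to world coordinates). Camera axes: x right, y down, z forward; pixel columns grow to the right and rows downward; lengths in m; the calibration is good to about 2 mm. A picture is of the moment at which its call begins. There is no depth.
- sign_off(): hands the job in, once; it reports no verdict.
The state is a dict: "time": time; "q": joint angles; "qd": joint speeds; "joint_torque": joint torques, N m; "tool_pos": TCP position; "eef_rot": TCP orientation; "ft_force": force on the tool from outside, world axes, zero at the start; "torque": the same for the moment, N m; "finger_gap": finger opening in m.
Only numpy, scipy, OpenCV 4.12 (cv2) and the standard library are available. Lean on these libraries where they do the work, as an engineer would, in place of code of your own. Each camera call takes 0.05 s, during which the arm holds its last target. There are 200 camera calls.

## Working session

There is one attempt and no reset: what is moved stays moved. The work goes in short steps, Python scripts to look and compute and a tool call to move; the robot and the scene stay as the last step left them, time stands still between calls to the robot, and variables do not carry over. Pictures are saved under pics/ and viewed, about 8 in all and at most 12, crops included, and the job is handed in when it is done.

Besides the shell and the picture viewer there is one more tool, called after ">>>" in YAML: its name, and indented under it one key for each argument. apply_moves: Moves the arm, as the interface text tells. Its arguments: {"type":"object","properties":{"rows":{"type":"array","items":{"type":"array","items":{"type":"array","items":{"type":"number"}}}}},"required":["rows"]}

```bash
mkdir -p pics
cat > h.py <<'E'
import numpy as np,cv2
from workcell import state,cams,sign_off
def cam(n):
    d=cams.read_camera(n);f=200/np.tan(np.radians(d['fovy'])/2)
    return d['pixels'],f,d['cx'],d['cy'],np.array(d['world_from_camera'])
def ray(c,u,v):
    _,f,cx,cy,T=c;r=T[:3,:3]@np.array([(u-cx)/f,(v-cy)/f,1]);return T[:3,3],r/np.linalg.norm(r)
def onz(c,u,v,z):
    o,r=ray(c,u,v);return o+r*(z-o[2])/r[2]
def tri(c1,p1,c2,p2):
    A=[];b=[]
    for c,p in((c1,p1),(c2,p2)):
        o,r=ray(c,*p);P=np.eye(3)-np.outer(r,r);A.append(P);b.append(P@o)
    return np.linalg.lstsq(np.vstack(A),np.hstack(b),rcond=None)[0]
def proj(c,p):
    _,f,cx,cy,T=c;q=T[:3,:3].T@(np.array(p)-T[:3,3]);return cx+f*q[0]/q[2],cy+f*q[1]/q[2]
E
python3 - <<'E'
from h import *
for n in('scene','top'):
    c=cam(n);cv2.imwrite(f'pics/{n}0.png',c[0]);print(n,c[1:4],c[4].round(3))
print(state())
E
```

```text
scene (np.float64(406.9756829702978), 317.22668751082676, 199.74265784320906) [[ 0.611  0.643 -0.462  1.107]
 [ 0.792 -0.508  0.34  -0.457]
 [-0.016 -0.574 -0.819  1.079]
 [ 0.     0.     0.     1.   ]]
top (np.float64(395.9165711411797), 324.823555344467, 202.12651984665243) [[-0.01  -0.983  0.184  0.399]
 [-1.     0.008 -0.011 -0.074]
 [ 0.009 -0.184 -0.983  1.055]
 [ 0.     0.     0.     1.   ]]
{'time': 0.1, 'q': array([1.19097328e+00, 8.74204544e-02, 1.75206209e-01, 1.65978629e+00,
       3.27181953e-05, 1.57083113e+00]), 'qd': array([ 0.00072407, -0.00253814,  0.00243692,  0.00023996, -0.00126605,
       -0.00014531]), 'joint_torque': array([-2.29100278e-04, -5.21561193e+01,  4.65652156e+01,  1.59909809e-02,
       -6.99548605e-05, -1.67746883e-06]), 'tool_pos': array([0.20383264, 0.5106183 , 0.23064183]), 'eef_rot': array([-3.14038845e+00, -3.26762656e-05,  2.76173476e+00]), 'ft_force': array([-0.56760899,  0.6031326 ,  0.3339971 ]), 'torque': array([ 0.01792991, -0.01972811,  0.03876281]), 'finger_gap': 0.08567655591646914}
```

View pics/scene0.png

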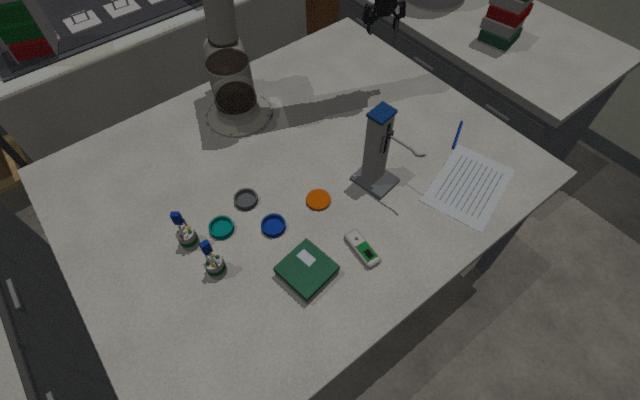

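View pics/top0.png

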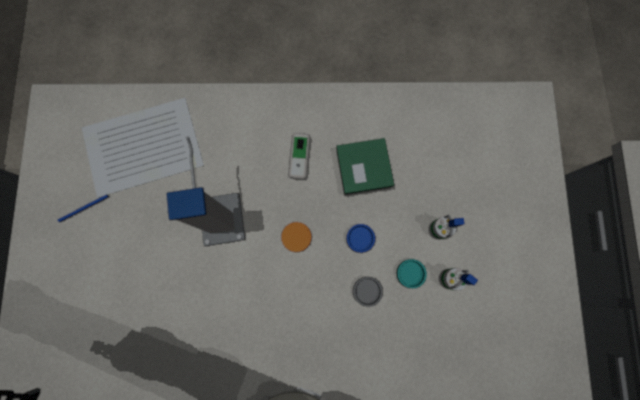

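The scene view shows the target canister (farthest from the base) at about (215,262), the blue holder at (273,226), and the hook tip near (422,154). In the top view these are at (443,228), (361,238) and (190,140).

Run:
```python
from h import *
S=cam('scene');T=cam('top')
def blobs(c,lo,hi,amin=20):
    h=cv2.cvtColor(c[0],cv2.COLOR_BGR2HSV);m=cv2.inRange(h,lo,hi)
    n,_,st,ce=cv2.connectedComponentsWithStats(m)
    return [(st[i,4],st[i,:4].tolist(),ce[i].round(1)) for i in range(1,n) if st[i,4]>amin],m
for n,c in(('S',S),('T',T)):
    print(n)
    for b in blobs(c,(105,130,50),(125,255,255))[0]: print(b, onz(c,*b[2],.0).round(3))
def crop(c,u,v,w,h,k): 
    return cv2.resize(c[0][v:v+h,u:u+w],None,fx=k,fy=k,interpolation=cv2.INTER_CUBIC)
a=np.hstack([crop(S,350,95,80,120,4.995),crop(T,155,125,95,120,4.995)[:599]][:1]+[crop(T,160,125,80,120,4.995)])
cv2.imwrite('pics/c1.png',cv2.convertScaleAbs(a,alpha=1.6))
b=np.hstack([crop(S,160,200,80,90,5),crop(T,415,190,80,90,5)])
cv2.imwrite('pics/c2.png',cv2.convertScaleAbs(b,alpha=1.6))
```

```text
S
(np.int32(354), [367, 102, 30, 22], array([381.6, 112.6])) [0.33  0.429 0.   ]
(np.int32(54), [452, 121, 10, 27], array([456.9, 134.5])) [0.583 0.563 0.   ]
(np.int32(106), [170, 212, 13, 13], array([176.2, 217.5])) [ 0.276 -0.401  0.   ]
(np.int32(446), [261, 214, 24, 24], array([272.8, 225.3])) [ 0.489 -0.177  0.   ]
(np.int32(93), [199, 240, 13, 15], array([205. , 246.2])) [ 0.424 -0.379  0.   ]
T
(np.int32(967), [168, 188, 38, 31], array([186.1, 203.6])) [0.595 0.289 0.   ]
(np.int32(121), [59, 196, 49, 25], array([ 82.8, 207.9])) [0.586 0.565 0.   ]
(np.int32(64), [453, 219, 11, 7], array([457.8, 221.6])) [ 0.54  -0.443  0.   ]
(np.int32(595), [347, 225, 28, 27], array([360.4, 237.9])) [ 0.499 -0.18   0.   ]
(np.int32(70), [466, 275, 11, 9], array([470.6, 279.1])) [ 0.388 -0.466  0.   ]
```

View pics/c1.png

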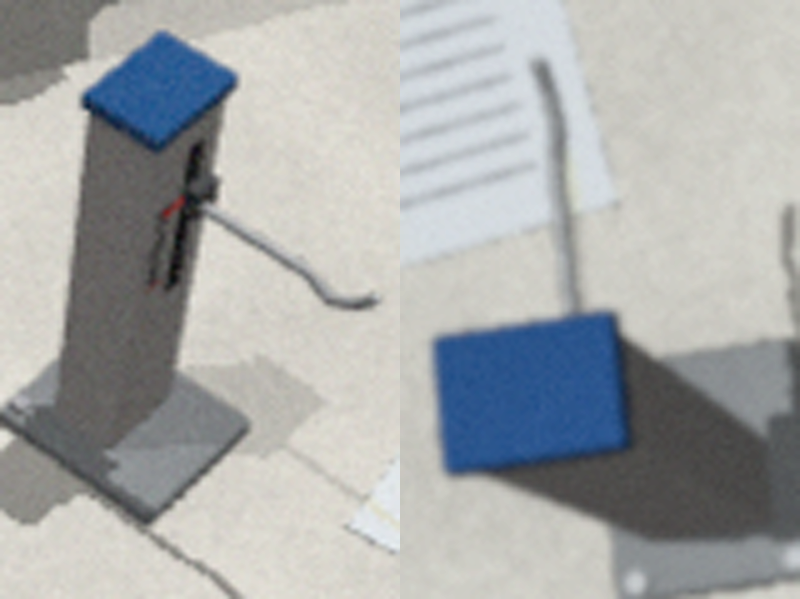

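View pics/c2.png

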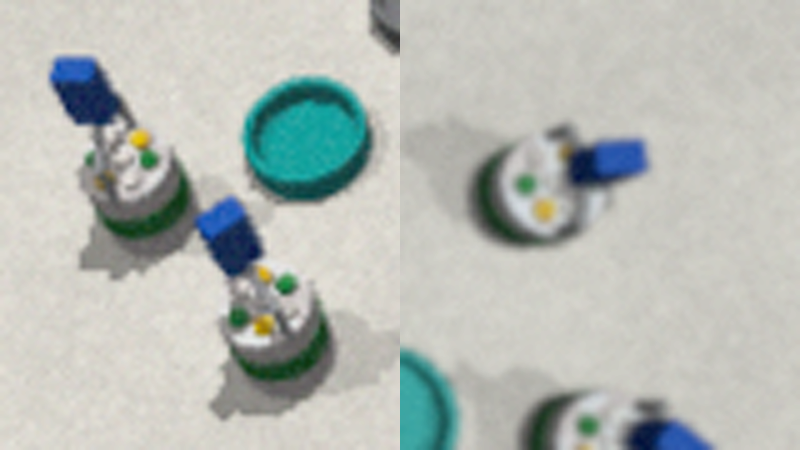

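The crops show the tab tops clearly. The hook leaves the column's face toward world +x, with its tip at top (188,137) and scene (425,155). Next I compute the poses.

Run:
```python
from h import *
S=cam('scene');T=cam('top')
np.set_printoptions(precision=4,suppress=True)
# column cap
for n,c,box in(('S',S,(360,98,400,126)),('T',T,(160,180,212,225))):
    h=cv2.cvtColor(c[0],cv2.COLOR_BGR2HSV);m=cv2.inRange(h,(100,120,40),(128,255,255))
    k=np.zeros_like(m);u0,v0,u1,v1=box;k[v0:v1,u0:u1]=255;m&=k
    p=cv2.findContours(m,0,cv2.CHAIN_APPROX_NONE)[0];p=max(p,key=cv2.contourArea)[:,0]
    w=np.array([onz(c,*q,.297)[:2] for q in p],np.float32)
    print(n,cv2.minAreaRect(w))
    
print('tip tri',tri(S,(424.5,154.9),T,(188,137.8)))
# tab tops (bright), target
for n,c,box in(('S',S,(195,236,216,258)),('T',T,(445,212,470,232))):
    u0,v0,u1,v1=box;im=cv2.resize(c[0][v0:v1,u0:u1],None,fx=8,fy=8,interpolation=cv2.INTER_CUBIC)
    h=cv2.cvtColor(im,cv2.COLOR_BGR2HSV)
    m=cv2.inRange(h,(100,120,30),(128,255,255));val=h[...,2][m>0];t=cv2.threshold(val.reshape(-1,1),0,255,cv2.THRESH_OTSU)[0]
    m2=cv2.inRange(h,(100,120,int(t)),(128,255,255))
    p=max(cv2.findContours(m2,0,1)[0],key=cv2.contourArea)[:,0]
    q=(p+.5)/8-.5+[u0,v0]
    w=np.array([onz(c,*x,.168)[:2] for x in q],np.float32);r=cv2.minAreaRect(w)
    print(n,t,r)
# holder outer rim
for n,c,u,v in(('S',S,272.8,225.3),('T',T,360.4,237.9)):
    h=cv2.cvtColor(c[0],cv2.COLOR_BGR2HSV);m=cv2.inRange(h,(105,100,40),(125,255,255))
    k=np.zeros_like(m);u,v=int(u),int(v);k[v-20:v+20,u-20:u+20]=255;m&=k
    p=max(cv2.findContours(m,0,1)[0],key=cv2.contourArea)[:,0]
    w=np.array([onz(c,*x,.025)[:2] for x in p],np.float32)
    print(n,cv2.minEnclosingCircle(w),cv2.fitEllipse(w))
```

```text
S ((0.544329822063446, 0.18420685827732086), (0.0566556490957737, 0.07534219324588776), 8.664660453796387)
T ((0.540334165096283, 0.1867426633834839), (0.05390511825680733, 0.07072190940380096), 8.977707862854004)
tip tri [0.6955 0.2111 0.2385]
S 82.0 ((0.5195109248161316, -0.3901890516281128), (0.015932591632008553, 0.023603063076734543), 4.12772274017334)
T 75.0 ((0.518265962600708, -0.3860858380794525), (0.014761615544557571, 0.02203846350312233), 3.217024564743042)
S ((0.502430260181427, -0.18365339934825897), 0.04271296039223671) ((0.502654492855072, -0.1826656609773636), (0.0714845284819603, 0.08392101526260376), 62.21668243408203)
T ((0.4965609610080719, -0.17713528871536255), 0.03691888973116875) ((0.49663522839546204, -0.1771261990070343), (0.07092536985874176, 0.07170620560646057), 37.73716354370117)
```

>>> apply_moves:
  rows:
    - [[0,5,-3,6,-0.7],[0,10,-6,12,-1.4],[0,15,-9,13,-2.1],[0,20,-12,13,-2.8],[0,25,-15,13,-3.5],[0,30,-18,13,-4.2],[0,35,-21,13,-4.9],[0,40,-24,11,-5.6],[0,45,-27,8,-6.5],[0,50.2,-30,3,-7.4],[0,50.2,-30,3,-8.1],[0,50.2,-30,3,-8.1]]

```text
time: 1.8
tool_pos: [0.7067, 0.2093, 0.2576]
eef_rot: [-3.137, 0.001, 1.628]
ft_force: [0.0, 0.1, 0.5]
finger_gap: 0.0854
```

>>> apply_moves:
  rows:
    - [[0,-1.8,-5.8,0,0],[0,-3.6,-11.6,0,0],[0,-5.4,-17.4,0,0],[0,-7.2,-23.2,0,0],[0,-9,-29,0,0],[0,-10.8,-34.8,0,0],[0,-12.6,-40.6,0,0],[0,-14.4,-46.4,0,0],[0,-16.2,-52.2,0,0],[0,-18,-58,0,0],[0,-18.7,-59.8,-2,0],[0,-18.7,-59.8,-4,0]]

```text
time: 3.3
tool_pos: [0.5184, -0.3881, 0.2223]
eef_rot: [3.14, 0.001, 1.631]
ft_force: [0.8, 0.8, -0.6]
finger_gap: 0.0853
```

Run:
```python
from h import *
S=cam('scene');T=cam('top');s=state();print(s['tool_pos'],s['eef_rot'],s['ft_force'])
a=[]
for c,n in((S,'S'),(T,'T')):
    u,v=map(int,proj(c,(.519,-.388,.15)));print(n,u,v)
    k=c[0][max(v-45,0):v+45,u-40:u+40];a.append(cv2.resize(k,(400,450),interpolation=cv2.INTER_CUBIC))
cv2.imwrite('pics/g.png',cv2.convertScaleAbs(np.hstack(a),alpha=1.6))
```

```text
[ 0.51835948 -0.38634063  0.22044932] [-3.14037235e+00 -1.33827694e-03  1.63234385e+00] [0.08232023 0.03672364 0.01959868]
S 205 245
T 456 222
```

View pics/g.png

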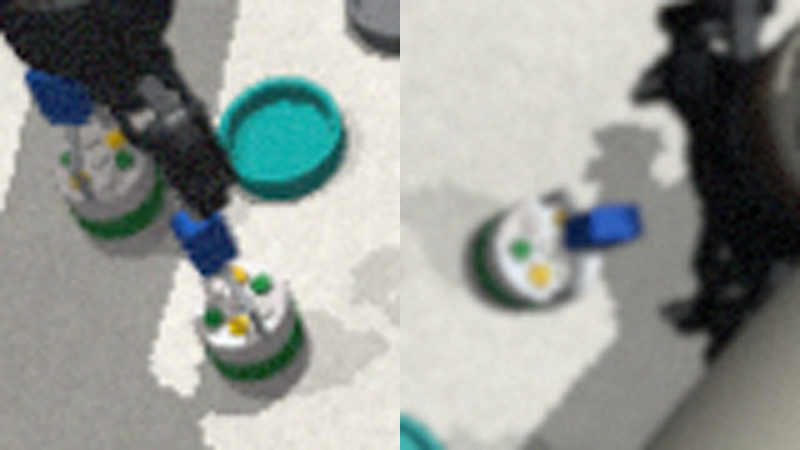

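>>> apply_moves:
  rows:
    - [[0,0,0,-4,0],[0,0,0,-7,0],[0,0,0,-9.1,0],[0,0,0,-9.1,0],[0,0,0,-9.1,0],[255,0,0,-9.1,0],[255,0,0,-9.1,0],[255,0,0,-9.1,0],[255,0,0,-9.1,0],[255,0,0,-9.1,0],[255,0,0,-9.1,0]]

```text
time: 4.78
tool_pos: [0.519, -0.3872, 0.1304]
eef_rot: [3.141, 0.0, 1.631]
ft_force: [1.0, 0.1, 1.1]
finger_gap: 0.0153
```

Run:
```python
from h import *
s=state();print(s['time'],s['tool_pos'],s['eef_rot'],s['ft_force'],s['torque'],s['finger_gap'])
```

```text
4.775 [ 0.51898526 -0.38722633  0.13040538] [3.14135118e+00 1.09247539e-04 1.63080867e+00] [1.0472439  0.07118435 1.1187896 ] [-0.00843661 -0.15272802 -0.07400928] 0.015324913864290924
```

>>> apply_moves:
  rows:
    - [[255,0,0,0.5,0],[255,0,0,2,0],[255,0,0,5,0],[255,0,0,8,0],[255,0,0,11,0],[255,0,0,13,0],[255,0,0,14,0],[255,0,0,14,0],[255,0,0,14,0],[255,0,0,14,0]]

```text
time: 6.02
tool_pos: [0.5187, -0.3871, 0.2693]
eef_rot: [-3.14, -0.001, 1.631]
ft_force: [0.3, 0.7, -2.5]
finger_gap: 0.0153
```

Run:
```python
from h import *
F=[]
for i in range(8):
    cams.read_camera('top');s=state();F.append(s['ft_force'])
print(np.mean(F,0),np.std(F,0));print(s['time'],s['tool_pos'],s['eef_rot'],s['torque'],s['finger_gap'],s['q'])
```

```text
[-0.30224405 -0.22535836 -2.39922391] [0.47195356 0.4789578  0.4778552 ]
6.425 [ 0.51890279 -0.38717959  0.27027906] [3.14158138e+00 6.60015678e-06 1.63082631e+00] [ 0.02424954 -0.00272976 -0.00259102] 0.015175740978064912 [-6.41033874e-01  3.61189703e-01  5.77455389e-01  1.78704914e+00
  2.22823374e-06  8.69732472e-01]
```

>>> apply_moves:
  rows:
    - [[255,0.8,2,0,0.5],[255,2.4,6,0,1.4],[255,4.4,11,0,2.6],[255,6.4,16,0,3.8],[255,8.4,21,0,5],[255,10.4,26,0,6.2],[255,12.4,31,0,7.4],[255,14.4,36,0,8.6],[255,16.4,41,0,9.8],[255,18.4,46,0,11],[255,20,50,-0.2,11.7],[255,20.4,51,-0.3,11.92]]

```text
time: 7.92
tool_pos: [0.723, 0.1268, 0.266]
eef_rot: [3.141, -0.001, -2.981]
ft_force: [-0.2, 0.5, -1.9]
finger_gap: 0.0154
```

Run:
```python
from h import *
S=cam('scene');T=cam('top');F=[]
for i in range(10):
    cams.read_camera('top');s=state();F.append(s['ft_force'])
print(np.mean(F,0));print(s['time'],s['tool_pos'],s['eef_rot'])
a=[]
for c in(S,T):
    u,v=map(int,proj(c,(.70,.17,.22)));print(u-50,v-50)
    a.append(cv2.resize(c[0][v-50:v+50,u-50:u+50],(400,400),interpolation=cv2.INTER_CUBIC))
cv2.imwrite('pics/p.png',cv2.convertScaleAbs(np.hstack(a),alpha=1.8))
```

```text
[-0.14539041 -0.20525905 -2.24856388]
8.525 [0.72283725 0.12224242 0.26765412] [ 3.14158507e+00  4.06677960e-04 -2.98878403e+00]
363 117
159 88
```

View pics/p.png

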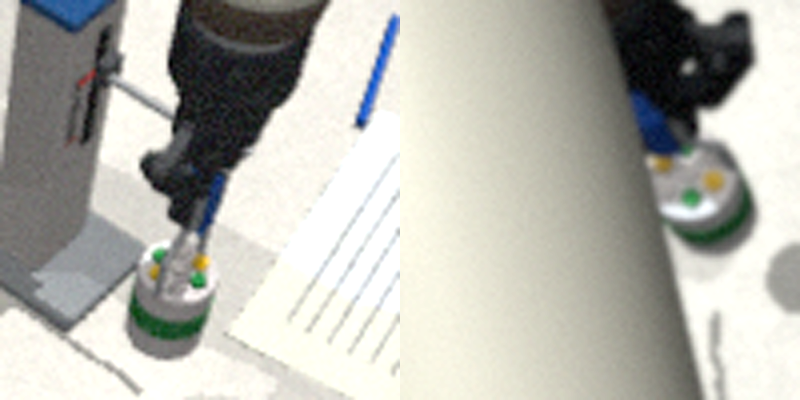

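>>> apply_moves:
  rows:
    - [[255,-0.15,1,0,0],[255,-0.4,2.5,0,0],[255,-0.62,4,0,0],[255,-0.85,5.5,0,0],[255,-1.08,7,0,0],[255,-1.25,8,0,0],[255,-1.38,8.95,0,0],[255,-1.38,8.95,0,0],[255,-1.38,8.95,0,0]]

```text
time: 9.65
tool_pos: [0.7092, 0.2119, 0.2673]
eef_rot: [-3.141, 0.0, -2.988]
ft_force: [0.5, 0.2, -2.3]
finger_gap: 0.0151
```

Run:
```python
from h import *
S=cam('scene');T=cam('top');F=[]
for i in range(4):
    cams.read_camera('top');s=state();F.append(s['ft_force'])
print(np.mean(F,0));print(s['time'],s['tool_pos'],s['eef_rot'])
a=[]
for c in(S,T):
    u,v=map(int,proj(c,(.70,.20,.24)));print(u-40,v-40)
    a.append(cv2.resize(c[0][v-40:v+40,u-40:u+40],(400,400),interpolation=cv2.INTER_CUBIC))
cv2.imwrite('pics/p2.png',cv2.convertScaleAbs(np.hstack(a),alpha=1.8))
```

```text
[-0.25732725 -0.28174336 -2.42749119]
9.95 [0.70918271 0.21195966 0.26735205] [ 3.14159049e+00  8.87687005e-05 -2.98844798e+00]
382 117
152 95
```

View pics/p2.png

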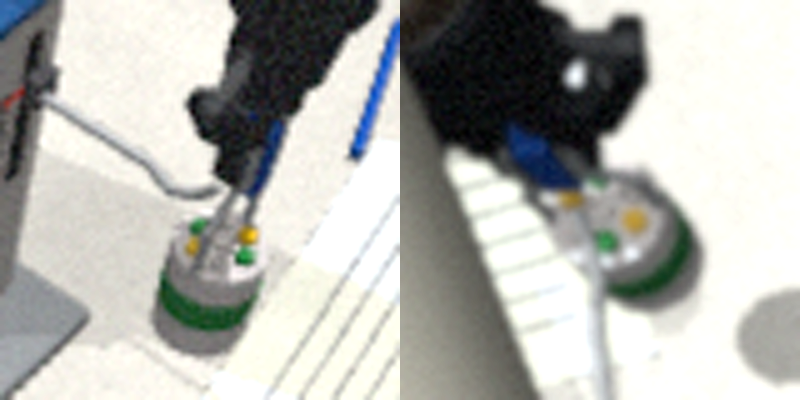

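>>> apply_moves:
  rows:
    - [[255,-0.5,-0.08,0,0],[255,-1,-0.15,0,0],[255,-1.5,-0.23,0,0],[255,-2,-0.31,0,0],[255,-2.5,-0.39,0,0],[255,-3,-0.46,0,0],[255,-3.5,-0.54,0,0],[255,-3.85,-0.6,0,0],[255,-3.85,-0.6,0,0]]

```text
time: 11.08
tool_pos: [0.6704, 0.2063, 0.2675]
eef_rot: [3.142, 0.0, -2.988]
ft_force: [-0.9, 1.0, -3.2]
finger_gap: 0.0153
```

Run:
```python
from h import *
S=cam('scene');T=cam('top');F=[]
for i in range(8):
    cams.read_camera('top');s=state();F.append(s['ft_force'])
print(np.mean(F,0));print(s['time'],s['tool_pos'],s['eef_rot'])
a=[]
for c in(S,T):
    u,v=map(int,proj(c,(.67,.20,.24)));print(u-40,v-40)
    a.append(cv2.resize(c[0][v-40:v+40,u-40:u+40],(400,400),interpolation=cv2.INTER_CUBIC))
cv2.imwrite('pics/p3.png',cv2.convertScaleAbs(np.hstack(a),alpha=1.8))
```

```text
[-0.17166852  0.44611737 -2.29444865]
11.575 [0.67065958 0.20631089 0.26718641] [-3.14156394e+00 -9.93166711e-05 -2.98801074e+00]
374 110
152 108
```

View pics/p3.png

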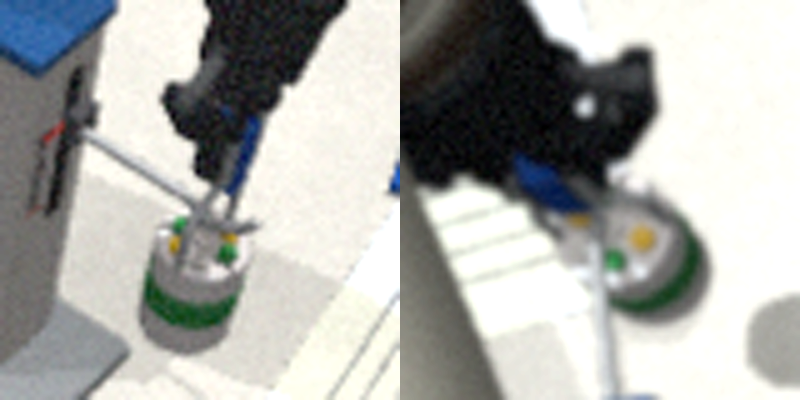

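>>> apply_moves:
  rows:
    - [[255,0,0,-0.4,0],[255,0,0,-0.8,0],[255,0,0,-1.2,0],[255,0,0,-1.6,0],[255,0,0,-2,0],[255,0,0,-2.4,0],[255,0,0,-2.8,0],[255,0,0,-3.1,0],[255,0,0,-3.4,0],[255,0,0,-3.7,0],[255,0,0,-3.8,0],[255,0,0,-3.8,0]]

```text
time: 13.08
tool_pos: [0.6706, 0.2064, 0.2294]
eef_rot: [3.141, 0.0, -2.988]
ft_force: [1.1, 0.9, -0.9]
finger_gap: 0.0152
```

```bash
cat > f.py <<'E'
from h import *
import sys
F=[]
for i in range(int(sys.argv[1])):
    cams.read_camera('top');s=state();F.append(np.r_[s['ft_force'],s['torque']])
print(np.mean(F,0).round(3));print(s['time'],s['tool_pos'],s['eef_rot'],s['finger_gap'])
E
python3 f.py 12
```

```text
[ 0.318  0.958 -0.856  0.173 -0.057 -0.   ]
13.675 [0.67062541 0.20631469 0.22928019] [ 3.14158526e+00  3.33787874e-05 -2.98804146e+00] 0.015247004326567861
```

>>> apply_moves:
  rows:
    - [[255,0,0,0.3,0],[255,-0.01,0.07,0.6,0],[255,-0.02,0.13,0.6,0],[255,-0.03,0.2,0.6,0],[255,-0.03,0.2,0.3,0],[255,-0.03,0.2,0,0],[255,-0.03,0.2,0,0]]

```text
time: 14.55
tool_pos: [0.6703, 0.2082, 0.2289]
eef_rot: [-3.141, -0.0, -2.988]
ft_force: [1.4, -0.8, -0.4]
finger_gap: 0.0152
```

```bash
python3 f.py 10
```

```text
[ 0.984 -1.176 -1.235 -0.306 -0.223  0.008]
15.05 [0.67029976 0.20827593 0.22930899] [-3.14149390e+00  1.56485935e-05 -2.98800308e+00] 0.015717729391988764
```

>>> apply_moves:
  rows:
    - [[255,0,0,0.4,0],[255,0,0,0.8,0],[255,0,0,1.2,0],[255,0,0,1.4,0],[255,0.15,-0.09,1.4,0],[255,0.15,-0.09,1.0,0],[255,0.15,-0.09,0.6,0],[255,0.15,-0.09,0.3,0],[255,0.15,-0.09,0,0],[255,0.15,-0.09,0,0]]

```text
time: 16.3
tool_pos: [0.6717, 0.2074, 0.2291]
eef_rot: [3.142, -0.0, -2.988]
ft_force: [-0.5, 0.8, -0.9]
finger_gap: 0.0153
```

```bash
python3 f.py 10
```

```text
[-0.776  0.61  -0.828  0.129  0.207  0.001]
16.8 [0.67176801 0.20742136 0.22927083] [ 3.14156931e+00 -1.07092055e-04 -2.98798719e+00] 0.015168133896527915
```

>>> apply_moves:
  rows:
    - [[255,0,0,0.4,0],[255,0,0,0.8,0],[255,0,0,1.2,0],[255,0,0,1.4,0],[255,-0.07,0.03,1.4,0],[255,-0.07,0.03,1.0,0],[255,-0.07,0.03,0.6,0],[255,-0.07,0.03,0.3,0],[255,-0.07,0.03,0,0],[255,-0.07,0.03,-0.3,0],[255,-0.07,0.03,-0.6,0],[255,-0.07,0.03,-0.6,0]]

```text
time: 18.3
tool_pos: [0.671, 0.2077, 0.2231]
eef_rot: [3.142, -0.0, -2.988]
ft_force: [-0.6, 0.1, -1.1]
finger_gap: 0.0153
```

```bash
python3 f.py 20
```

```text
[-0.923  0.677 -0.346  0.133  0.226 -0.005]
19.3 [0.67108552 0.20772621 0.22328427] [-3.14159080e+00 -1.90513066e-05 -2.98802319e+00] 0.015049870525819985
```

>>> apply_moves:
  rows:
    - [[255,-0.01,0.01,-0.1,0],[255,-0.02,0.02,-0.2,0],[255,-0.04,0.03,-0.3,0],[255,-0.04,0.03,-0.3,0]]

```text
time: 19.8
tool_pos: [0.6709, 0.2079, 0.2202]
eef_rot: [-3.141, 0.0, -2.988]
ft_force: [0.5, 0.4, -1.1]
finger_gap: 0.0153
```

```bash
python3 f.py 20
```

```text
[ 1.38  -0.437  0.25  -0.113 -0.302  0.009]
20.8 [0.67072001 0.20798947 0.22031061] [-3.14156101e+00  7.17235130e-05 -2.98805315e+00] 0.01545346594755097
```

>>> apply_moves:
  rows:
    - [[255,0.01,0,0.05,0],[255,0.02,-0.01,0.05,0],[255,0.02,-0.01,0.05,0]]

```text
time: 21.18
tool_pos: [0.6708, 0.208, 0.2208]
eef_rot: [3.141, -0.0, -2.988]
ft_force: [0.3, -0.5, -0.2]
finger_gap: 0.0152
```

```bash
python3 f.py 20
```

```text
[-0.268 -0.197  0.235 -0.042 -0.009  0.001]
22.175 [0.67087149 0.20792266 0.22077019] [ 3.14155724e+00 -8.30387506e-05 -2.98799902e+00] 0.015588847617942912
```

>>> apply_moves:
  rows:
    - [[190,0,0,0,0],[190,0,0,0,0],[100,0,0,0,0],[100,0,0,0,0],[0,0,0,0,0],[0,0,0,0,0],[0,0,0,0,0]]

```text
time: 23.05
tool_pos: [0.6709, 0.2079, 0.2208]
eef_rot: [3.142, 0.0, -2.988]
ft_force: [-0.3, -0.4, 0.5]
finger_gap: 0.0855
```

```bash
python3 f.py 6;python3 - <<'E'
from h import *
S=cam('scene');T=cam('top')
a=[]
for c in(S,T):
    u,v=map(int,proj(c,(.67,.20,.22)));print(u-40,v-40)
    a.append(cv2.resize(c[0][v-40:v+40,u-40:u+40],(400,400),interpolation=cv2.INTER_CUBIC))
cv2.imwrite('pics/p4.png',cv2.convertScaleAbs(np.hstack(a),alpha=1.8))
E
```

```text
[-0.22   0.118 -0.005  0.    -0.02   0.006]
23.35 [0.67088411 0.20791891 0.220766  ] [ 3.14157633e+00 -5.17771913e-05 -2.98802954e+00] 0.08542160454981644
373 115
155 111
```

View pics/p4.png

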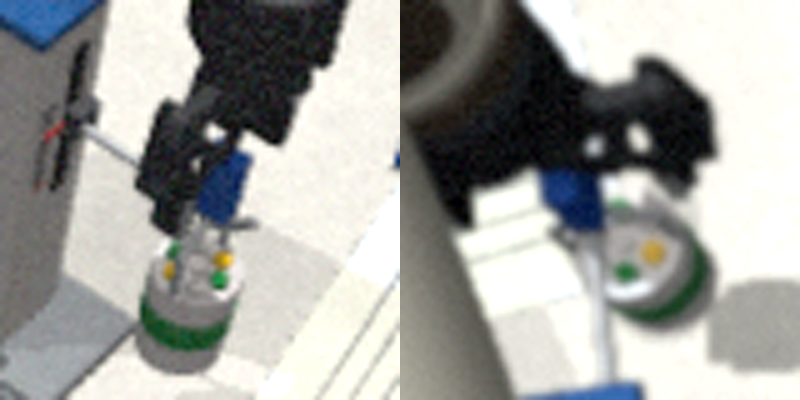

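The canister is hanging free from the hook, upright, with the open fingers clear of it. I'll wait with rows.

>>> apply_moves:
  rows:
    - [[0,0,0,0,0],[0,0,0,0,0],[0,0,0,0,0],[0,0,0,0,0],[0,0,0,0,0],[0,0,0,0,0],[0,0,0,0,0],[0,0,0,0,0],[0,0,0,0,0],[0,0,0,0,0],[0,0,0,0,0],[0,0,0,0,0]]

```text
time: 24.95
tool_pos: [0.6709, 0.2079, 0.2208]
eef_rot: [3.142, 0.0, -2.988]
ft_force: [-0.2, 0.2, -0.1]
finger_gap: 0.0857
```

```bash
cat > t.py <<'E'
from h import *
def tab(c,ctr):
    u,v=map(int,proj(c,ctr));u0,v0=u-18,v-18
    h=cv2.cvtColor(c[0][v0:v0+36,u0:u0+36],cv2.COLOR_BGR2HSV)
    m=cv2.inRange(h,(105,130,40),(125,255,255));M=cv2.moments(m,True)
    return M['m10']/M['m00']+u0,M['m01']/M['m00']+v0,M['m00']
E
python3 - <<'E'
from t import *
for i in range(4):
    print(np.round(tab(cam('scene'),(.671,.208,.236)),2))
print(state()['time'])
E
```

```text
[417.12 152.42  83.  ]
[417.24 152.3   83.  ]
[417.27 152.32  84.  ]
[417.33 152.27  83.  ]
25.15
```

>>> apply_moves:
  rows:
    - [[0,0,0,0,0],[0,0,0,0,0],[0,0,0,0,0],[0,0,0,0,0],[0,0,0,0,0],[0,0,0,0,0],[0,0,0,0,0],[0,0,0,0,0],[0,0,0,0,0],[0,0,0,0,0],[0,0,0,0,0],[0,0,0,0,0]]

```text
time: 26.65
tool_pos: [0.6709, 0.2079, 0.2208]
eef_rot: [-3.142, -0.0, -2.988]
ft_force: [0.2, -0.2, 0.2]
finger_gap: 0.0852
```

Run:
```python
from t import *
for i in range(4):
    print(np.round(tab(cam('scene'),(.671,.208,.236)),2))
print(state()['time'])
```

```text
[417.13 152.43  82.  ]
[417.23 152.26  81.  ]
[417.25 152.32  81.  ]
[417.18 152.42  83.  ]
26.85
```

>>> apply_moves:
  rows:
    - [[0,0,0,0,0],[0,0,0,0,0],[0,0,0,0,0],[0,0,0,0,0],[170,0,0,0,0],[170,0,0,0,0],[170,0,0,0,0],[170,0,0,0,0],[255,0,0,0,0],[255,0,0,0,0],[255,0,0,0,0],[255,0,0,0,0]]

```text
time: 28.35
tool_pos: [0.6709, 0.2079, 0.2207]
eef_rot: [3.142, -0.0, -2.988]
ft_force: [-0.6, -0.5, 0.4]
finger_gap: 0.0156
```

```bash
python3 f.py 4; python3 -c "
from t import *
print(tab(cam('scene'),(.671,.208,.236)))"
```

```text
[-0.318  0.1    0.204  0.072  0.013 -0.003]
28.55 [0.6708905  0.20793571 0.22078058] [ 3.14155192e+00 -2.43321634e-06 -2.98798138e+00] 0.015610060611325343
(419.7931034482759, 151.0689655172414, 29.0)
```

>>> apply_moves:
  rows:
    - [[255,0,0,0.2,0],[255,0,0,0.5,0],[255,0,0,0.9,0],[255,0,0,1.3,0],[255,0,0,1.7,0],[255,0,0,2.1,0],[255,0,0,2.5,0],[255,0,0,2.9,0],[255,0,0,3.4,0],[255,0,0,3.9,0],[255,0,0,4.4,0],[255,0,0,4.65,0]]

```text
time: 30.1
tool_pos: [0.671, 0.2079, 0.2677]
eef_rot: [3.142, 0.0, -2.988]
ft_force: [-0.1, 0.7, -3.3]
finger_gap: 0.0154
```

```bash
python3 f.py 8
```

```text
[ 0.031  0.084 -2.721 -0.006  0.009 -0.004]
30.5 [0.67084266 0.20789234 0.26710079] [-3.14155383e+00 -3.04434880e-04 -2.98802359e+00] 0.015538547287004817
```

>>> apply_moves:
  rows:
    - [[255,0.5,0.08,0,0],[255,1,0.15,0,0],[255,1.5,0.23,0,0],[255,2,0.31,0,0],[255,2.5,0.39,0,0],[255,3,0.46,0,0],[255,3.5,0.54,0,0],[255,3.85,0.55,0,0],[255,3.85,0.55,0,0],[255,3.85,0.55,0,0]]

```text
time: 31.75
tool_pos: [0.7094, 0.2134, 0.2673]
eef_rot: [3.142, -0.0, -2.988]
ft_force: [-0.1, -0.3, -2.6]
finger_gap: 0.0159
```

>>> apply_moves:
  rows:
    - [[255,0.15,-1,0,0],[255,0.4,-2.5,0,0],[255,0.62,-4,0,0],[255,0.85,-5.5,0,0],[255,1.08,-7,0,0],[255,1.25,-8,0,0],[255,1.38,-9,0,0],[255,1.38,-10,0,0],[255,1.38,-10,0,0],[255,1.38,-10,0,0]]

```text
time: 33.0
tool_pos: [0.7231, 0.1137, 0.2673]
eef_rot: [3.141, 0.0, -2.988]
ft_force: [-0.0, 0.1, -3.3]
finger_gap: 0.0152
```

Run:
```python
from h import *
T=cam('top');s=state();print(s['time'],s['tool_pos'],s['eef_rot'],s['ft_force'])
m=cv2.inRange(cv2.cvtColor(T[0],cv2.COLOR_BGR2HSV),(105,100,40),(125,255,255))
k=np.zeros_like(m);k[218:258,340:381]=255;m&=k
# filled-contour hull at rim height; inner-floor check
p=max(cv2.findContours(m,0,1)[0],key=cv2.contourArea)[:,0]
w=np.array([onz(T,*x,.025)[:2] for x in p],np.float32);print(cv2.minEnclosingCircle(w),w.min(0),w.max(0))
```

```text
33.05 [0.72315222 0.11384143 0.2672892 ] [ 3.14145219e+00  5.13379506e-05 -2.98762154e+00] [ 0.07599791  0.00436704 -2.60997042]
((0.4965743124485016, -0.17712362110614777), 0.03691168501973152) [ 0.46222362 -0.21275738] [ 0.53278536 -0.1418887 ]
```

Run:
```python
from h import *
for n,(u,v) in(('scene',(272,225)),('top',(360,238))):
    c=cam(n);m=cv2.inRange(cv2.cvtColor(c[0],cv2.COLOR_BGR2HSV),(105,90,40),(125,255,255))
    k=np.zeros_like(m);k[v-20:v+21,u-20:u+21]=255;m&=k
    p=max(cv2.findContours(m,0,1)[0],key=cv2.contourArea)[:,0]
    w=np.array([onz(c,*x,.025)[:2] for x in p])
    d=np.array([.4975,-.178])-c[4][:2,3];d/=np.linalg.norm(d);e=np.array([-d[1],d[0]])
    A=w@d;B=w@e;print(n,d,(A.max()+.0007-.038)*d+(B.min()+B.max())/2*e,np.ptp(B))
```

```text
scene [-0.90915809  0.41645116] [ 0.49820067 -0.18059153] 0.07231278613290316
top [ 0.68862972 -0.72511317] [ 0.49557236 -0.17654289] 0.07139230502327526
```

>>> apply_moves:
  rows:
    - [[255,-1,-1.3,0,0],[255,-3.2,-4.1,0,0],[255,-6.2,-8,0,0],[255,-9.2,-11.9,0,0],[255,-12.2,-15.8,0,0],[255,-15.2,-19.7,0,0],[255,-18.2,-23.5,0,0],[255,-20.8,-27,-2,0],[255,-22.2,-28.8,-4,0],[255,-22.6,-29.25,-6,0],[255,-22.6,-29.25,-8,0],[255,-22.6,-29.25,-9,0]]

```text
time: 34.65
tool_pos: [0.4969, -0.1788, 0.1764]
eef_rot: [3.141, -0.001, -2.988]
ft_force: [-0.2, -0.4, -3.1]
finger_gap: 0.0155
```

```bash
python3 f.py 4
python3 - <<'E'
from h import *
S=cam('scene');T=cam('top')
a=[]
for c in(S,T):
    u,v=map(int,proj(c,(.497,-.178,.05)));print(u-40,v-40)
    a.append(cv2.resize(c[0][v-40:v+40,u-40:u+40],(400,400),interpolation=cv2.INTER_CUBIC))
cv2.imwrite('pics/p5.png',cv2.convertScaleAbs(np.hstack(a),alpha=1.8))
E
```

```text
[ 0.234 -0.155 -2.894  0.     0.     0.005]
34.85 [ 0.49745101 -0.17892223  0.17792826] [-3.14132381e+00  5.64479618e-04 -2.98760684e+00] 0.01545190971626046
232 178
321 196
```

View pics/p5.png

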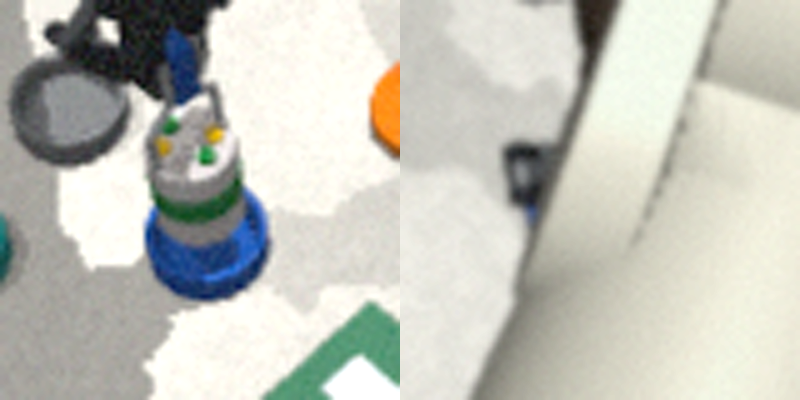

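Run:
```python
from h import *
c=cam('scene')
for z in(.006,.025,.0475,.08,.117): print(z,np.round((np.array(proj(c,(.4974,-.1789,z)))-[232,178])*5,1))
h=cv2.cvtColor(c[0],cv2.COLOR_BGR2HSV)
for n,lo,hi in(('green',(45,60,20),(90,255,255)),('blue',(105,100,40),(125,255,255))):
    m=cv2.inRange(h,lo,hi)[200:245,255:290];r,q=np.nonzero(m)
    print(n,(q.min()+255-232)*5,(q.max()+256-232)*5,(r.min()+200-178)*5,(r.max()+201-178)*5)
```

```text
0.006 [207.8 242.2]
0.025 [204.5 226. ]
0.0475 [200.6 206.2]
0.08 [194.7 176.7]
0.117 [187.6 141.3]
green 150 240 115 225
blue 145 265 190 300
```

>>> apply_moves:
  rows:
    - [[255,0,0,-0.7,0],[255,0,0,-1.4,0],[255,0,0,-2,0],[255,0,0,-2.5,0],[255,0,0,-3,0],[255,0,0,-3.4,0],[255,0,0,-3.6,0],[255,0,0,-3.8,0],[255,0,0,-3.9,0],[255,0,0,-3.9,0]]

```text
time: 36.25
tool_pos: [0.4972, -0.1791, 0.1383]
eef_rot: [-3.142, 0.0, -2.988]
ft_force: [-0.3, -0.2, -2.2]
finger_gap: 0.0154
```

```bash
python3 f.py 8
```

```text
[-0.135 -0.078 -2.652 -0.01   0.024  0.   ]
36.65 [ 0.49721722 -0.17910117  0.13829338] [ 3.14158447e+00  2.19267964e-05 -2.98803833e+00] 0.015066308601641808
```

>>> apply_moves:
  rows:
    - [[255,0,0,-0.05,0],[255,0,0,-0.1,0],[255,0,0,-0.15,0],[255,0,0,-0.18,0],[255,0,0,-0.18,0],[255,0,0,-0.18,0]]

```text
time: 37.4
tool_pos: [0.4972, -0.1791, 0.1365]
eef_rot: [3.142, 0.0, -2.988]
ft_force: [-0.5, -0.5, -2.0]
finger_gap: 0.0151
```

```bash
python3 f.py 6
```

```text
[-0.197 -0.086 -2.413  0.006  0.017  0.005]
37.7 [ 0.49719334 -0.17908673  0.13647456] [-3.14159161e+00 -1.36828015e-05 -2.98800679e+00] 0.015349306673401982
```

Not yet carried by the floor, so I'll go lower in small steps.

>>> apply_moves:
  rows:
    - [[255,0,0,-0.04,0],[255,0,0,-0.08,0],[255,0,0,-0.1,0],[255,0,0,-0.1,0],[255,0,0,-0.1,0]]

```text
time: 38.33
tool_pos: [0.4972, -0.1791, 0.1355]
eef_rot: [-3.142, -0.0, -2.988]
ft_force: [1.5, 0.5, -1.8]
finger_gap: 0.0153
```

```bash
python3 f.py 6
```

```text
[-0.41  -0.079 -2.5   -0.008 -0.021 -0.01 ]
38.625 [ 0.49721297 -0.17909963  0.13549698] [ 3.14159077e+00  2.43595985e-05 -2.98804430e+00] 0.01548927646043864
```

>>> apply_moves:
  rows:
    - [[255,0,0,-0.04,0],[255,0,0,-0.08,0],[255,0,0,-0.1,0],[255,0,0,-0.1,0],[255,0,0,-0.1,0]]

```text
time: 39.25
tool_pos: [0.4975, -0.1791, 0.1354]
eef_rot: [-3.141, 0.001, -2.988]
ft_force: [-0.9, 1.9, 4.4]
finger_gap: 0.0154
```

```bash
python3 f.py 6
```

```text
Traceback (most recent call last):
  File "f.py", line 5, in <module>
    cams.read_camera('top');s=state();F.append(np.r_[s['ft_force'],s['torque']])
    ~~~~~~~~~~~~~~~~^^^^^^^
ValueError: 200 camera calls are used up
```

Contact with the floor: +4.4 N. The camera calls are now used up. I'll ease up a little, release and withdraw straight up.

>>> apply_moves:
  rows:
    - [[255,0,0,0.05,0],[255,0,0,0.05,0],[255,0,0,0.05,0]]

```text
time: 39.88
tool_pos: [0.4974, -0.1791, 0.1354]
eef_rot: [-3.141, 0.001, -2.988]
ft_force: [-0.3, 0.4, 4.5]
finger_gap: 0.0156
```

```bash
python3 -c "
from h import *
s=state();print(s['time'],s['tool_pos'],s['ft_force'],s['torque'])"
```

```text
39.875 [ 0.4973864 -0.1791307  0.1353515] [-0.33415638  0.4457056   4.52170954] [0.23908509 0.25685    0.018754  ]
```

>>> apply_moves:
  rows:
    - [[255,0,0,0.03,0],[255,0,0,0.03,0],[255,0,0,0.03,0],[255,0,0,0.03,0]]

```text
time: 40.38
tool_pos: [0.4973, -0.1791, 0.1354]
eef_rot: [-3.141, 0.0, -2.988]
ft_force: [1.2, 0.3, 5.1]
finger_gap: 0.0154
```

```bash
python3 -c "
from h import *
s=state();print(s['time'],s['tool_pos'],s['ft_force'],s['torque'])"
```

```text
40.375 [ 0.49729807 -0.17912666  0.13536246] [1.17240863 0.34047722 5.05272398] [ 0.11955443 -0.06020671 -0.02928465]
```

>>> apply_moves:
  rows:
    - [[255,0,0,0.03,0],[255,0,0,0.03,0],[190,0,0,0.03,0],[190,0,0,0.03,0],[100,0,0,0.03,0],[0,0,0,0.03,0],[0,0,0,0.03,0],[0,0,0,0.03,0],[0,0,0,1.5,0],[0,0,0,3.5,0],[0,0,0,6,0],[0,0,0,9,0]]

```text
time: 41.88
tool_pos: [0.4971, -0.1791, 0.2269]
eef_rot: [-3.141, 0.0, -2.988]
ft_force: [0.2, -0.1, -0.0]
finger_gap: 0.0852
```

>>> apply_moves:
  rows:
    - [[0,0,0,4,0],[0,0,0,8,0],[0,0,0,8,0],[0,0,0,8,0],[0,0,0,8,0],[0,0,0,8,0],[0,0,0,8,0]]

```text
time: 42.75
tool_pos: [0.497, -0.179, 0.3049]
eef_rot: [3.141, -0.001, -2.988]
ft_force: [0.2, 0.7, 0.7]
finger_gap: 0.0852
```

```bash
python3 -c "
from h import *
s=state();print(s['time'],s['tool_pos'],s['ft_force'],s['finger_gap']);print(sign_off())"
```

```text
42.75 [ 0.49704689 -0.17904231  0.30489042] [0.17489386 0.70996483 0.73055263] 0.08521471044384618
the job is handed in; nothing more can be done
None
```

I weighed the canister farthest from the base on the sprung hook, set it in the blue holder and handed the job in at 42.75 s. I could not check by camera that it stands upright in the holder, because my 200 camera calls ran out just before I let go.

- **Weighing:** I let go with about 0.2 N measured at the hand and the hook about 17 mm down. The canister hung free for about 4 s; the tab moved by no more than about 0.2 px across two checks 1.5 s apart.
- **Positioning on the hook:** Finding the dip took a few small sideways corrections. Side forces of up to about 1.5 N showed on the wrist during them, and were about 0.3 N when I let go.
- **Taking it off:** I lifted it off at about 0.03 m/s. The wrist read the canister's full weight afterwards, about 2.7 N.
- **Set-down:** The last picture, about 4 cm above the holder floor, showed it upright and centred over the blue holder. Floor contact came about 1 mm lower than expected, with about 5 N of downward push. Easing up by under 1 mm did not clearly reduce that push before I opened the fingers.
- **At hand-in:** The gripper was open and well above the canister, with no clear contact force on the wrist. The set-down height matched the holder floor, not its rim.

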